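# Close the sharps box: hook the lid's lip under the ledge, swing it down, click it shut

### The job

Close the red sharps box with its loose white lid: hold the lid tilted, push its blue lip all the way in under the yellow ledge, swing the other edge down onto the yellow spring catch and press it there until the catch snaps over and the lid lies flat and fully home, then let go. Work by feel and gently: never load the box with more than about 35 N. Leave the other things on the table where they are.

Things in the scene. Friction and masses are not known exactly. Their poses are not given: they have to be found in the camera images.
- sharps_box: Red open sharps box fixed to the table, some 115 mm high. Origin: centre of the lid's seat dropped to the table; z up; yellow ledge on its -x side, yellow catch on its +x side. Its upper part, the rim frame (walls above z=66 mm, ledge, rails, catch), is a very stiff sliding fit and sits anywhere within 8 mm either way along x. This shift is not in any reading: feel for it.
- rim_mid (a point): Lid seat with the rim frame unshifted: box frame (0, 0, 100) mm. Rim shapes at no shift, box frame, mm: two rails carry the lid's underside at z=100 (x -25 to 57, |y| 39 to 47; open behind x=-25, where the lip may dip); side walls' inner faces y=+-47; wall tops z=105; front wall's inner face x=57.5, its raised corners' tops z=115. Add the shift to every x. Seated lid: 1.5 mm play in x, 3 mm in y.
- ledge_mid (a point): Lower inner edge of the ledge with the rim frame unshifted: box frame (-61, 0, 104.5) mm. The ledge is a bar 104 mm long and 6 mm high, from here back over the back wall. The lip passes under it towards -x until its tip meets the back wall 10.5 mm further in (x=-71.5 mm, plus the shift). Not pushed in far enough, the lid's other edge lands on the front wall's raised corners.
- lid: Loose white lid, starts flat on the table. Plate 112 (x) x 88 (y) x 5 mm; a blue lip 14 long, 70 wide, 3 mm thick continues its underside beyond the -x edge. On top a blue grip ridge along x: x -30 to 14 mm, 14 mm wide in y, top 38 mm above the underside (pinch it across y). 90 to 180 g. Origin: centre of the plate's underside; x points away from the lip, z up.
- lip_tip (a point): Middle of the lower edge of the lip's tip, lid frame (-70, 0, 0) mm.
- press_pad (a point): Centre of the grey thumb pad (22 x 40 mm) on the lid's top near its +x edge, lid frame (36, 0, 5) mm: press here to get past the catch. Home, it is 105 mm above the table.
- catch (a joint): Spring catch on the rim's +x side, 36 mm wide: 0 = out over the lid, up to 0.008 m pushed back outward. At 0 its tip is at box x=53 mm (plus shift), z=105.8; a steep ramp rises from it to x=59, z=116. A hooked lid left alone rests on the ramp, that edge about 11 mm high. Pressing past it at the pad takes some 3 to 9 N, then the lid meets the solid rails; home it reads 0 to 0.003.

How it is judged:
By the outcome, as a careful person would: the job done as asked, in the order asked, and still so for the second after the job is handed in, with the robot touching nothing.
It also fails if it takes over 48 s, if anything falls off the work surface, if the arm or the gripper's body presses on something with over 40 N, if the wrist force passes 120 N, or if a joint passes its speed limit or range.

### The arm

A 6-joint arm with a two-finger parallel gripper is mounted at the origin on the work surface. World frame = base frame: x ahead of the robot, y to its left, z up, the work surface at z = 0. Lengths are in mm, angles in rad, forces in N, time in s.
With the tool pointing down it reaches from about 325 to 875 mm from the base axis. Payload 4.4 kg.
Tool frame: the origin (TCP) lies on the centre line of the jaws, within the pads' length; the fingertips stand 8 mm ahead of it and the grasp point (between the pads) lies 11 mm behind it; z points along the fingers, y is the direction in which the jaws open and shut (so a half turn about z gives the same grasp; the last joint's range is limited). The gripper opens to 85 mm and grips with 20 to 120 N. Pads are 22 mm wide; open, the fingers measure 114 mm over their backs; the gripper's body (76 mm by 85 mm) begins 54 mm behind the grasp point. The pads swing forward as they close: fully open they stand 13 mm farther back than shut.
Start: joints at [1.077, 0.207, 1.542, -0, 1.393, -0.15], TCP at [193.282, 541.543, 204.882] pointing down, gripper open.
Joint ranges: [-2.73, 2.73], [-0.86, 2.22], [0.23, 2.46], [-1.11, 4.25], [0.08, 2.63], [-2.82, 2.82]. Speed limits (rad/s): [2.79, 2.79, 3.14, 3.14, 3.14, 3.14].

### API

Orientations are given as a unit quaternion [w, x, y, z].
In Python, from bench import readout, vision, ticket, models gives the robot as it stands.
- The arm moves only by the shell command python3 -m handwheel 'ROWS' [FORCE]. ROWS is JSON, a list of rows, each an object with "travel": the shift along the tool's x, y, z in m, a list of three; "yaw": the turn about the tool's z in degrees; "grip": the finger opening in m, from 0 to 0.0854. In form: [{"travel": [dx, dy, dz], "yaw": yaw, "grip": grip}, ...]. A call has 1 to 8 rows; each row shifts and turns the commanded pose from where the row before left it, along the tool's axes as they then stand; what a row does not reach is not made up. A row lasts 1/8 s, in which the tool goes at most 62.5 mm and 10.7 degrees, less where a joint would pass 70% of its speed; a pose out of reach is approached as far as the arm can. A call is refused whole if a number of a shift passes 0.0625 or a number of a turn 10.7, either way. A call with a gripper value outside its range is refused whole. The fingers move at their own pace and stop on an object; FORCE is the grip in N (left out, the last holds). Time passes only in rows, so rows that do not move let the fingers close. It gives the time, the measured TCP pose, the force and the opening at its end, in the units of the state.
- readout.get_state(): the state, without advancing time (a new reading comes with each control period).
- vision.grab_frame(name): name is "side" or "top" or "wrist"; returns the picture (400x640x3 uint8, blue, green, red); there is no depth.
- vision.get_calibration(name): a dict with "fx", "fy", "cx", "cy" (pixels), "rvec" (rotation vector, rad) and "tvec" (3), from world to camera coordinates, as OpenCV has them. Camera axes: x right, y down, z forward; pixel columns grow to the right and rows downward; lengths in mm; the calibration is good to about 2 mm. The wrist camera is an equidistant fisheye: a pixel r from the principal point sees the ray r / f radians off the axis. A picture is of the moment at which its call begins: read the wrist's pose just before it. get_calibration takes no time and is no camera call; for the wrist camera it gives the pose at the moment of the call.
- ticket.hand_in(): hands the job in, once; it reports no verdict.
Trained networks look in the newest picture that a camera, given by its name, has taken for a name from the list of things; names that differ only in an ending like _2 or _b are one class to them, and where a whole thing is asked for, a point or a joint stands for the part that bears it (a point fixed in the world has none). Each returns a list of dicts, best first, with "score" (0 to 1); they miss things now and then, are a little off and sometimes report something else, mostly with a low value. They report only what shows in the picture. A call takes as long as a camera call.
- models.regions_of(camera, thing): "mask" (400x640 bool, what is visible of it) and "rect" ([left, top, right, bottom] in pixels, round what is visible of it).
The state is a dict: "clock": time; "joint_pos": joint angles; "dq": joint speeds; "tau": joint torques, N m; "ee_pos": TCP position; "eef_rot": TCP orientation; "wrist_force": force on the tool from outside, world axes, zero at the start; "wrist_torque": the same for the moment, N m; "width": opening from 0.0 (shut) to 1.0 (fully open).
Only numpy, scipy, OpenCV 4.12 (cv2) and the standard library are available. Lean on these libraries where they do the work, as an engineer would, in place of code of your own. Each camera call takes 0.05 s, during which the arm holds its last target. There are 200 camera calls.

## Working session

There is one attempt and no reset: what is moved stays moved. The work goes in short steps, Python scripts to look and compute and a shell command to move; the robot and the scene stay as the last step left them, time stands still between calls to the robot, and variables do not carry over. Pictures are saved under pics/ and viewed, about 8 in all and at most 12, crops included, and the job is handed in when it is done.

```bash
ls; mkdir -p pics; cat > h.py <<'E'
import numpy as np, cv2
from bench import readout, vision, ticket, models
from scipy.spatial.transform import Rotation as R
def cal(n):
    c=vision.get_calibration(n); return c, cv2.Rodrigues(np.array(c["rvec"],float))[0], np.array(c["tvec"],float).ravel()
def proj(n,P):
    c,r,t=cal(n); p=np.atleast_2d(P)@r.T+t; return np.c_[c["fx"]*p[:,0]/p[:,2]+c["cx"], c["fy"]*p[:,1]/p[:,2]+c["cy"]]
def back(n,uv,z):
    c,r,t=cal(n); uv=np.atleast_2d(uv)
    d=np.c_[(uv[:,0]-c["cx"])/c["fx"],(uv[:,1]-c["cy"])/c["fy"],np.ones(len(uv))]@r; o=-r.T@t
    return o+d*((z-o[2])/d[:,2])[:,None]
E
python3 - <<'E'
from h import *
s=readout.get_state(); print(s)
for n in("top","side"):
    im=vision.grab_frame(n); cv2.imwrite(f"pics/{n}0.png",im); c,r,t=cal(n); print(n,c["fx"],-r.T@t, r[2])
    for th in("sharps_box","lid"):
        for d in models.regions_of(n,th)[:2]: print(n,th,d["score"],d["rect"],d["mask"].sum())
E
```

```text
pics
{'clock': 0.0, 'joint_pos': array([ 1.07750236e+00,  2.07438225e-01,  1.54296742e+00,  2.27978535e-06,
        1.39352066e+00, -1.50507107e-01]), 'dq': array([ 5.16135822e-04,  9.86579428e-04, -6.72681535e-04, -6.42425014e-05,
       -7.17819067e-04,  4.78846088e-05]), 'tau': array([-7.50701474e-04, -3.83046305e+01, -2.91592830e+01, -4.60515894e-04,
        1.07142498e-02, -8.27463964e-06]), 'ee_pos': array([192.88138019, 540.80327274, 203.70911816]), 'eef_rot': array([-3.70212789e-04,  1.70555612e-01,  9.85347361e-01, -1.10653753e-03]), 'wrist_force': array([0.39057318, 0.01229417, 0.11769958]), 'wrist_torque': array([-0.06818458,  0.02364582, -0.0500767 ]), 'width': 1.0040421023088175}
top 430.8254569325203 [454.23658115  23.74905027 890.46590886] [ 0.08538634  0.01707042 -0.99620167]
top sharps_box 0.6 [196.1, 132.0, 282.8, 234.1] 6094
top sharps_box 0.52 [415.2, 181.6, 472.7, 252.1] 2614
top lid 0.8 [411.7, 187.0, 471.0, 254.9] 2587
side 419.2815511295257 [440.72327538 799.63586232 534.58731992] [ 0.11738748 -0.87228812 -0.47469317]
side sharps_box 0.68 [252.5, 230.7, 351.4, 323.2] 7968
side lid 0.89 [326.3, 182.8, 381.0, 205.5] 803
```

View pics/top0.png

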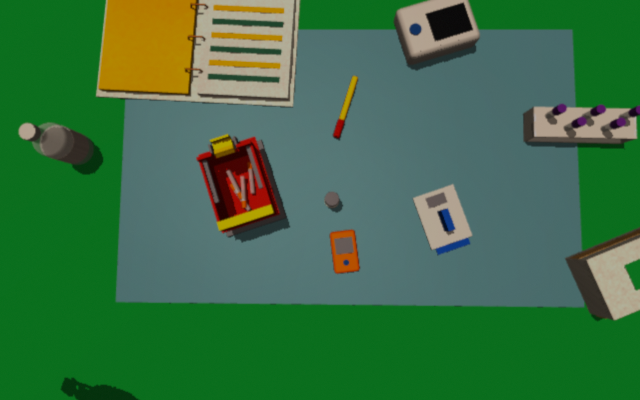

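View pics/side0.png

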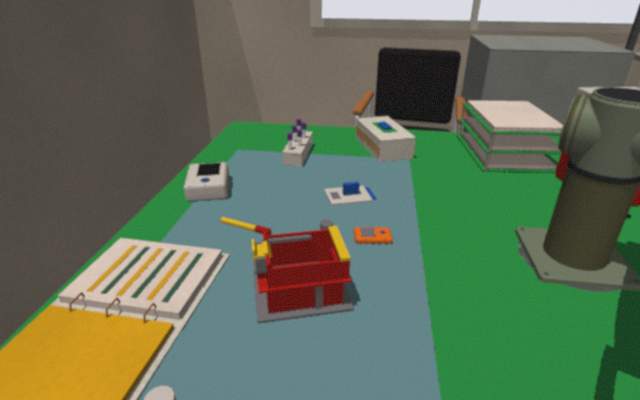

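The top view shows the red box at pixels (198-283, 135-233), with the ledge low at (245,217) and the catch at (222,147). The lid is at (443,218), with its lip pointing towards the robot and the ridge at (447,219). The side view agrees. Next I'll measure the poses by colour.

```bash
python3 - <<'E'
from h import *
im=cv2.imread("pics/top0.png"); hsv=cv2.cvtColor(im,cv2.COLOR_BGR2HSV)
def comp(mask,roi):
    m=np.zeros(mask.shape,np.uint8); l,t,r,b=roi; m[t:b,l:r]=mask[t:b,l:r]*255
    n,lab,st,ce=cv2.connectedComponentsWithStats(m); i=1+np.argmax(st[1:,4]); return (lab==i).astype(np.uint8),ce[i],st[i,4]
H,S,V=[hsv[...,i].astype(int) for i in range(3)]
yel=(H>18)&(H<36)&(S>150)&(V>90); blu=(H>100)&(H<125)&(S>150)
def rect(n,m,z):
    c=cv2.findContours(m,0,cv2.CHAIN_APPROX_NONE)[0][0][:,0].astype(float)
    w=back("top",c,z)[:,:2].astype(np.float32); r=cv2.minAreaRect(w); print(n,z,np.round(r[0],1),np.round(r[1],1),round(r[2],1)); return r
for n,msk,roi,z in(("ledge",yel,(205,195,290,240),110.5),("catch",yel,(200,130,245,165),116),("lip",blu,(425,230,480,260),3),("ridge",blu,(430,200,462,234),38)):
    m,c,a=comp(msk,roi); print(n,c,a); rect(n,m,z)
w=(S<90)&(V>120); m,c,a=comp((S<110)&(V>90),(405,180,480,258)); print(c,a); rect("plate",m,5)
vision.grab_frame("top")
for th in("lid","sharps_box"):
    d=models.regions_of("top",th)[0]; rect(th,d["mask"].astype(np.uint8),5)
out=np.hstack([cv2.resize(im[125:245,185:295],None,fx=3.6,fy=3.6,interpolation=2),cv2.resize(im[175:265,400:485],None,fx=4.5,fy=4.8,interpolation=2)]) 
cv2.imwrite("pics/crop.png",out); print(out.shape)
E
```

```text
ledge [244.93214286 217.2       ] 560
ledge 110.5 [491.1 170.9] [ 18.  104.4] 18.3
catch [222.7562724  147.36200717] 279
catch 116 [618.  213.4] [26.8 36.4] 15.4
lip [452.72815534 246.0631068 ] 206
lip 3 [ 439.9 -234.8] [12.1 69.9] 19.5
ridge [446.35449735 219.84126984] 189
ridge 38 [ 491.5 -213.2] [41.4 17.6] 19.6
[441.32885906 217.14839672] 5364
plate 5 [ 496.5 -214. ] [151.9 160.1] 89.5
lid 5 [ 494.  -214.8] [130.  91.] 19.9
sharps_box 5 [570.5 205.3] [206.4 141. ] 18.3
(432, 778, 3)
```

View pics/crop.png

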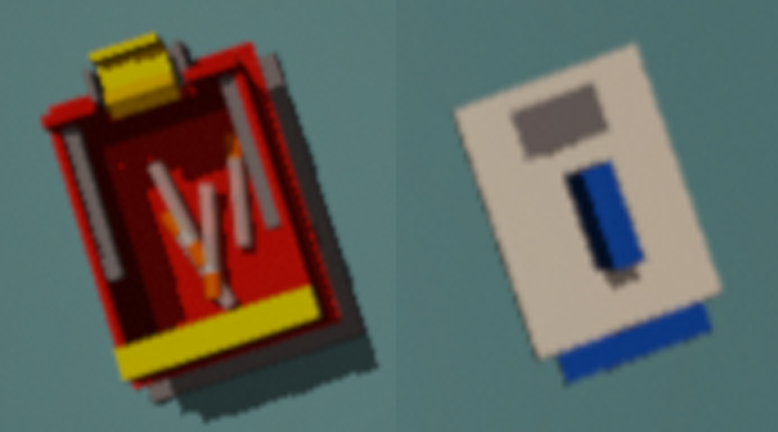

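```bash
python3 -m handwheel '[{"travel":[0,0,0],"yaw":-9.9,"grip":0.06},{"travel":[0,0,0],"yaw":-9.8,"grip":0.06},{"travel":[0,0,0],"yaw":-9.8,"grip":0.06},{"travel":[0,0,0],"yaw":-9.8,"grip":0.06},{"travel":[0,-0.06,0],"yaw":0,"grip":0.06},{"travel":[0,-0.06,0],"yaw":0,"grip":0.06},{"travel":[0,-0.06,0],"yaw":0,"grip":0.06},{"travel":[0,-0.06,0],"yaw":0,"grip":0.06}]' 30
python3 -m handwheel '[{"travel":[0,-0.06,0],"yaw":0,"grip":0.06},{"travel":[0,-0.06,0],"yaw":0,"grip":0.06},{"travel":[0,-0.06,0],"yaw":0,"grip":0.06},{"travel":[0,-0.06,0],"yaw":0,"grip":0.06},{"travel":[0,-0.06,0],"yaw":0,"grip":0.06},{"travel":[0,-0.06,0.03],"yaw":0,"grip":0.06},{"travel":[0,-0.06,0.03],"yaw":0,"grip":0.06},{"travel":[0,0,0],"yaw":0,"grip":0.06}]'
python3 - <<'E'
from h import *
s=readout.get_state(); r=R.from_quat(s["eef_rot"][[1,2,3,0]]).as_matrix(); print(s["clock"],s["ee_pos"],r.round(3),s["wrist_force"],s["width"])
print("tool delta to grasp:", r.T@(np.array([493,-215.5,21])-s["ee_pos"]))
im=vision.grab_frame("wrist"); cv2.imwrite("pics/w1.png",im)
E
```

```text
clock: 1.45
ee_pos: [274.5, 313.9, 205.1]
eef_rot: [0.001, -0.171, 0.985, 0.0]
wrist_force: [0.5, -0.8, 0.9]
width: 0.709
clock: 2.45
ee_pos: [411.7, -74.8, 147.0]
eef_rot: [-0.002, -0.168, 0.986, 0.001]
wrist_force: [0.4, 0.5, -1.0]
width: 0.704
2.45 [411.65725704 -74.82504203 147.01498386] [[-0.944 -0.331 -0.004]
 [-0.331  0.944  0.001]
 [ 0.004  0.002 -1.   ]] [ 0.37147593  0.46580395 -0.98075686] 0.7042678912259283
tool delta to grasp: [ -30.68567481 -159.96940698  125.51509863]
```

View pics/w1.png

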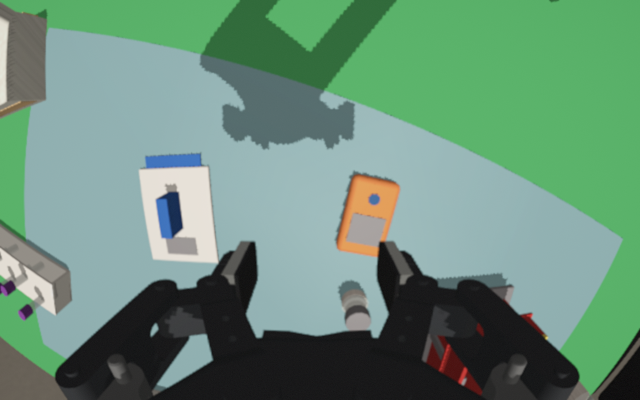

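The wrist view shows the lid upright at (178,212) and the ridge at (168,215), aligned with the tool. I'm moving over it.

```bash
python3 -m handwheel '[{"travel":[-0.011,-0.055,0],"yaw":0,"grip":0.05},{"travel":[-0.01,-0.055,0],"yaw":0,"grip":0.05},{"travel":[-0.01,-0.05,0.02],"yaw":-0.3,"grip":0.05},{"travel":[0,0,0.03],"yaw":0,"grip":0.05},{"travel":[0,0,0],"yaw":0,"grip":0.05},{"travel":[0,0,0],"yaw":0,"grip":0.05}]'
python3 - <<'E'
from h import *
s=readout.get_state(); r=R.from_quat(s["eef_rot"][[1,2,3,0]]).as_matrix(); print(s["ee_pos"],np.degrees(np.arctan2(r[1,0],r[0,0])),s["wrist_force"])
c,rr,t=cal("wrist"); im=vision.grab_frame("wrist"); cv2.imwrite("pics/w2.png",im)
hsv=cv2.cvtColor(im,cv2.COLOR_BGR2HSV)
def fish(P):
    p=np.atleast_2d(P)@rr.T+t; q=np.hypot(p[:,0],p[:,1]); th=np.arctan2(q,p[:,2]); return np.c_[c["cx"]+c["fx"]*th*p[:,0]/q,c["cy"]+c["fy"]*th*p[:,1]/q]
# overlay lid model
o=np.array([499.8,-213.3,0]); a=np.radians(19.6); L=np.array([[np.cos(a),-np.sin(a),0],[np.sin(a),np.cos(a),0],[0,0,1]])
for pts,col in(([[-56,-44,5],[56,-44,5],[56,44,5],[-56,44,5]],(0,0,255)),([[-30,-7,38],[14,-7,38],[14,7,38],[-30,7,38]],(0,255,0)),([[-70,-35,3],[-56,-35,3],[-56,35,3],[-70,35,3]],(0,255,255))):
    cv2.polylines(im,[np.int32(fish(np.array(pts)@L.T+o).round())],True,col,1)
cv2.imwrite("pics/w2o.png",im)
E
```

```text
clock: 3.25
ee_pos: [496.3, -211.4, 100.4]
eef_rot: [0.001, -0.174, 0.985, -0.0]
wrist_force: [0.3, 0.6, -0.0]
width: 0.589
[ 496.26774838 -211.3977529   100.41455394] -159.9337828221798 [ 0.2835369   0.60849192 -0.0255431 ]
```

View pics/w2o.png

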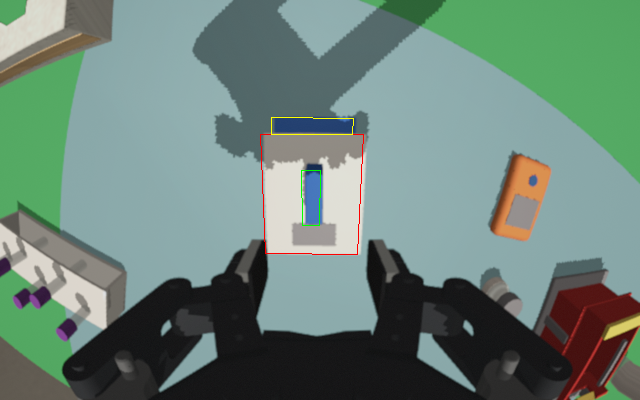

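```bash
python3 -m handwheel '[{"travel":[0.005,-0.001,0.03],"yaw":0,"grip":0.05},{"travel":[0,0,0.035],"yaw":0,"grip":0.05},{"travel":[0,0,0.015],"yaw":0,"grip":0.05},{"travel":[0,0,0],"yaw":0,"grip":0.05},{"travel":[0,0,0],"yaw":0,"grip":0.03},{"travel":[0,0,0],"yaw":0,"grip":0.005},{"travel":[0,0,0],"yaw":0,"grip":0.005},{"travel":[0,0,0],"yaw":0,"grip":0.005}]' 30
python3 -m handwheel '[{"travel":[0,0,0],"yaw":0,"grip":0.005},{"travel":[0,0,0],"yaw":0,"grip":0.005}]'
```

```text
clock: 4.3
ee_pos: [491.5, -215.3, 19.4]
eef_rot: [0.0, -0.173, 0.985, -0.0]
wrist_force: [0.6, -0.6, 0.2]
width: 0.06
clock: 4.55
ee_pos: [491.2, -215.1, 18.9]
eef_rot: [-0.0, -0.173, 0.985, 0.0]
wrist_force: [0.9, 0.6, -0.2]
width: 0.061
```

```bash
python3 - <<'E'
from h import *
a=vision.grab_frame("wrist"); b=vision.grab_frame("side")
cv2.imwrite("pics/c3.png",np.hstack([cv2.resize(a[60:340,160:480],(400,350)),cv2.resize(b[150:250,280:400],(400,350),interpolation=2)]))
E
```

```text
(no output)
```

View pics/c3.png

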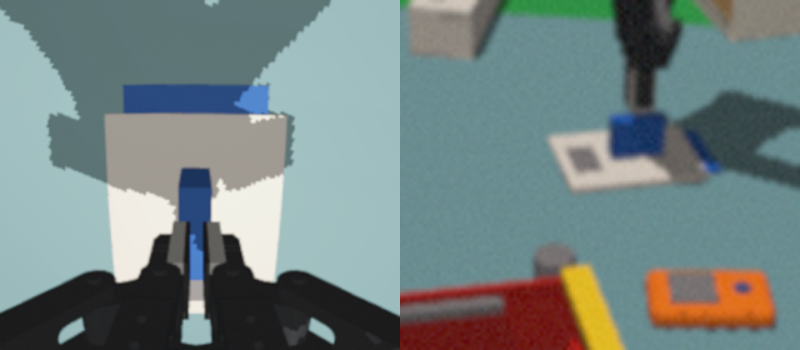

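```bash
python3 - <<'E'
from h import *
s=readout.get_state(); p=s["ee_pos"]; print(p,s["width"],s["wrist_force"],s["clock"])
for dz in(-8,0,11,20,30,40): print(dz,proj("side",p+[0,0,dz]))
a=np.radians(19.6); L=np.array([[np.cos(a),-np.sin(a),0],[np.sin(a),np.cos(a),0],[0,0,1]])
print(proj("side",np.array([[-30,7,38],[14,7,38],[14,7,5],[-30,7,5]])@L.T+[499.8,-213.3,0]))
b=cv2.imread("pics/side0.png")[150:230,310:400]; vision.grab_frame("side"); c=vision.grab_frame("side")[150:230,310:400]
cv2.imwrite("pics/c4.png",np.hstack([cv2.resize(x,(400,356),interpolation=0) for x in(b,c)]))
E
```

```text
[ 491.16900878 -215.14557497   18.91107592] 0.05974529721259244 [-0.03669025 -1.16360325 -0.89710521] 4.65
-8 [[350.90159702 191.31810623]]
0 [[351.0157255  188.69521661]]
11 [[351.17390393 185.05997515]]
20 [[351.30441345 182.06061783]]
30 [[351.45059007 178.70120106]]
40 [[351.5980092 175.3132287]]
[[359.51726856 182.61104282]
 [343.64918084 184.06161417]
 [343.27757706 195.00586299]
 [358.93048148 193.49840157]]
```

View pics/c4.png

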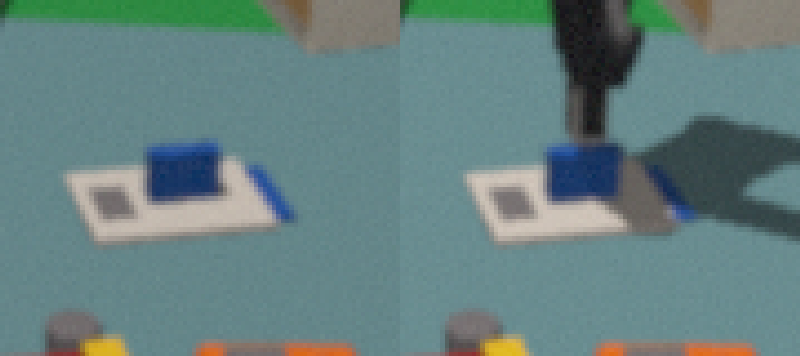

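```bash
python3 - <<'E'
from h import *
s=readout.get_state(); p=s["ee_pos"]; c,rr,t=cal("wrist"); print(p,"cam",-rr.T@t,"axis",rr[2],c["cx"],c["cy"],c["fx"])
def fish(P):
    q0=np.atleast_2d(P)@rr.T+t; q=np.hypot(q0[:,0],q0[:,1]); th=np.arctan2(q,q0[:,2]); return np.c_[c["cx"]+c["fx"]*th*q0[:,0]/q,c["cy"]+c["fy"]*th*q0[:,1]/q]
for dz in(-8,0,11,20,30): print(dz,fish(p+[0,0,dz]))
r=R.from_quat(s["eef_rot"][[1,2,3,0]]).as_matrix()
for y in(-20,20):print("open-ish",fish(p+r@[0,y,8]),fish(p+r@[0,y,-5]))
a=vision.grab_frame("wrist"); 
a=a[90:330,190:450].copy(); cv2.imwrite("pics/c5.png",cv2.resize(a,None,fx=3,fy=2.5,interpolation=0))
E
```

```text
[ 491.15963983 -215.14206854   18.90611023] cam [ 425.83056532 -237.15199674  188.84019915] axis [ 0.25275421  0.09367784 -0.96298482] 316.7529184693161 200.00339549631627 309.70691628693146
-8 [[313.57313084 229.92113276]]
0 [[313.46407084 234.80111134]]
11 [[313.29967942 242.1924349 ]]
20 [[313.15104476 248.91267525]]
30 [[312.96872132 257.20556552]]
open-ish [[281.21217963 229.78149838]] [[278.83361641 237.86270473]]
open-ish [[345.99498086 229.83966441]] [[348.01778547 237.93725798]]
```

View pics/c5.png

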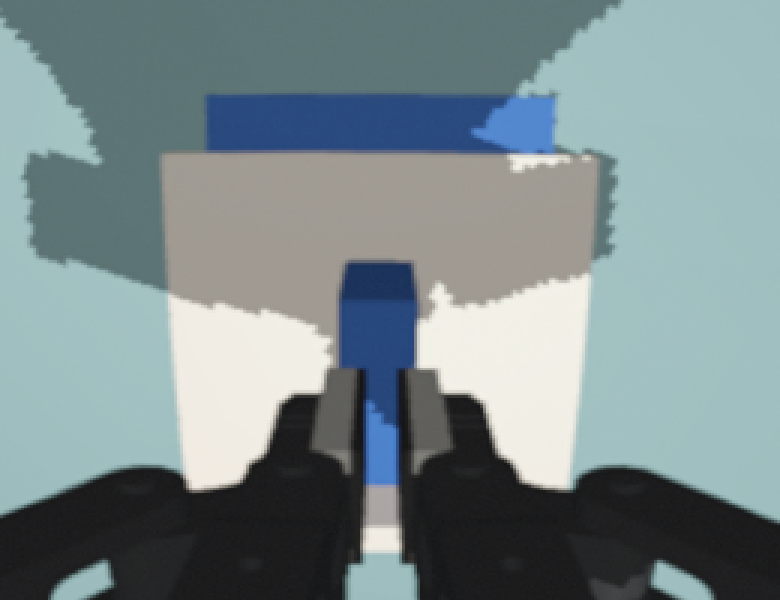

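The readings put the tips at z=11, but both cameras show them at the height of the ridge top, about 27 mm higher. The 5 mm opening also shows they closed on nothing. I'll open, feel downward gently and compare again.

```bash
python3 -m handwheel '[{"travel":[0,0,0],"yaw":0,"grip":0.04},{"travel":[0,0,0],"yaw":0,"grip":0.04},{"travel":[0,0,0],"yaw":0,"grip":0.04},{"travel":[0,0,0.003],"yaw":0,"grip":0.04}]'
python3 -m handwheel '[{"travel":[0,0,0.003],"yaw":0,"grip":0.04},{"travel":[0,0,0],"yaw":0,"grip":0.04}]'
python3 - <<'E'
from h import *
s=readout.get_state(); p=s["ee_pos"]; print(p,s["width"],s["wrist_force"],s["clock"])
im=vision.grab_frame("side")
for z in (0,11,20,38,60): print(z,proj("side",[p[0],p[1]+20,z]))
a=vision.grab_frame("wrist")
cv2.imwrite("pics/c6.png",np.hstack([cv2.resize(im[120:220,300:400],(400,400),interpolation=0),cv2.resize(a[90:330,190:430],(400,400))]))
E
```

```text
clock: 5.3
ee_pos: [491.5, -215.3, 16.1]
eef_rot: [0.0, -0.173, 0.985, -0.0]
wrist_force: [-0.9, 0.4, -0.2]
width: 0.466
clock: 5.55
ee_pos: [490.8, -214.9, 12.5]
eef_rot: [-0.0, -0.173, 0.985, 0.0]
wrist_force: [0.1, 0.7, -0.4]
width: 0.472
[ 490.83838069 -214.90013222   12.50233815] 0.4724473975535012 [ 0.05793261  0.73282225 -0.41793459] 5.55
0 [[350.34324686 198.35869842]]
11 [[350.49952517 194.74017211]]
20 [[350.62847535 191.75441138]]
38 [[350.88935592 185.71388521]]
60 [[351.21372044 178.20342788]]
```

View pics/c6.png

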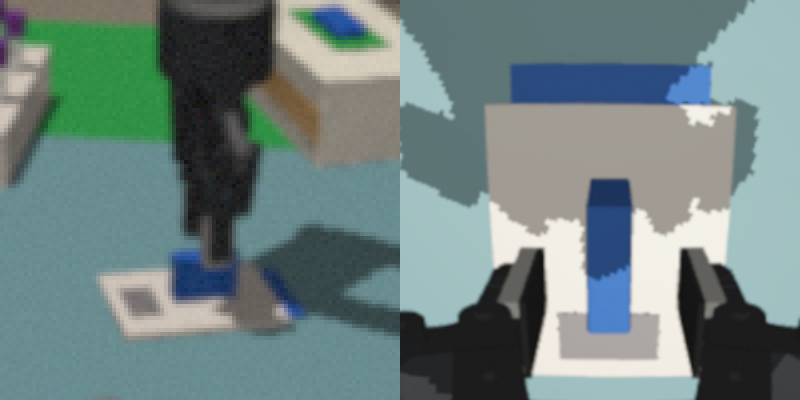

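The cameras consistently show the real tips about 20 mm above the reported TCP z when shut. Going deeper in small felt steps.

```bash
python3 -m handwheel '[{"travel":[0,0,0.005],"yaw":0,"grip":0.04},{"travel":[0,0,0.005],"yaw":0,"grip":0.04}]'
python3 -m handwheel '[{"travel":[0,0,0.005],"yaw":0,"grip":0.04},{"travel":[0,0,0],"yaw":0,"grip":0.04}]'
python3 -m handwheel '[{"travel":[0,0,0.004],"yaw":0,"grip":0.04},{"travel":[0,0,0],"yaw":0,"grip":0.04}]'
python3 -m handwheel '[{"travel":[0,0,0],"yaw":0,"grip":0.005},{"travel":[0,0,0],"yaw":0,"grip":0.005},{"travel":[0,0,0],"yaw":0,"grip":0.005},{"travel":[0,0,0],"yaw":0,"grip":0.005},{"travel":[0,0,0],"yaw":0,"grip":0.005}]'
```

```text
clock: 5.9
ee_pos: [491.2, -215.2, 2.7]
eef_rot: [0.0, -0.173, 0.985, -0.0]
wrist_force: [0.6, -0.1, -0.6]
width: 0.469
clock: 6.15
ee_pos: [490.7, -214.8, -2.8]
eef_rot: [-0.001, -0.173, 0.985, 0.001]
wrist_force: [0.6, -0.4, 0.2]
width: 0.47
clock: 6.4
ee_pos: [491.0, -215.0, -6.3]
eef_rot: [-0.0, -0.173, 0.985, 0.0]
wrist_force: [0.2, -0.9, -0.4]
width: 0.469
clock: 7.02
ee_pos: [491.5, -215.3, -5.8]
eef_rot: [0.0, -0.173, 0.985, -0.0]
wrist_force: [0.9, -0.6, 2.2]
width: 0.155
```

Gripped: the opening is 13 mm, which is the ridge. Lift and carry, low path first up.

```bash
python3 -m handwheel '[{"travel":[0,0,-0.01],"yaw":0,"grip":0.005},{"travel":[0,0,-0.04],"yaw":0,"grip":0.005},{"travel":[0,0,-0.06],"yaw":0,"grip":0.005},{"travel":[0,0,-0.06],"yaw":0,"grip":0.005},{"travel":[-0.02,0.04,0],"yaw":1.5,"grip":0.005},{"travel":[-0.03,0.052,0],"yaw":0,"grip":0.005},{"travel":[-0.03,0.052,0],"yaw":0,"grip":0.005},{"travel":[-0.03,0.052,0],"yaw":0,"grip":0.005}]'
python3 -m handwheel '[{"travel":[-0.03,0.052,0],"yaw":0,"grip":0.005},{"travel":[-0.03,0.052,0],"yaw":0,"grip":0.005},{"travel":[-0.025,0.045,0],"yaw":0,"grip":0.005},{"travel":[0,0,0],"yaw":0,"grip":0.005},{"travel":[0,0,0],"yaw":0,"grip":0.005}]'
python3 - <<'E'
from h import *
s=readout.get_state(); p=s["ee_pos"]; r=R.from_quat(s["eef_rot"][[1,2,3,0]]).as_matrix()
yw=np.degrees(np.arctan2(r[1,0],r[0,0]))%360; print(p,yw,s["width"],s["wrist_force"],s["wrist_torque"],s["clock"])
print("delta",r.T@(np.array([563.7,195,p[2]])-p))
im=vision.grab_frame("side"); cv2.imwrite("pics/s7.png",im)
a=vision.grab_frame("wrist"); cv2.imwrite("pics/w7.png",a)
cv2.imwrite("pics/c7.png",np.hstack([cv2.resize(im[100:340,200:400],(400,480)),cv2.resize(a[40:340,180:480],(400,400))[0:0].reshape(0,400,3) if 0 else cv2.copyMakeBorder(cv2.resize(a[40:340,180:480],(400,400)),0,80,0,0,0)]))
E
```

```text
clock: 8.02
ee_pos: [532.0, 7.5, 164.2]
eef_rot: [-0.0, -0.16, 0.987, -0.0]
wrist_force: [1.0, -0.1, -2.3]
width: 0.155
clock: 8.65
ee_pos: [565.1, 173.7, 163.7]
eef_rot: [-0.001, -0.161, 0.987, -0.0]
wrist_force: [-0.7, -0.1, -1.0]
width: 0.159
[565.11919965 173.67530465 163.65332186] 198.49792343054813 0.15868242304709962 [-0.65603712 -0.06632039 -1.02902214] [-0.03569655  0.02885207 -0.02066299] 8.65
delta [-5.41980951e+00  2.06732221e+01 -1.76747567e-02]
```

View pics/c7.png

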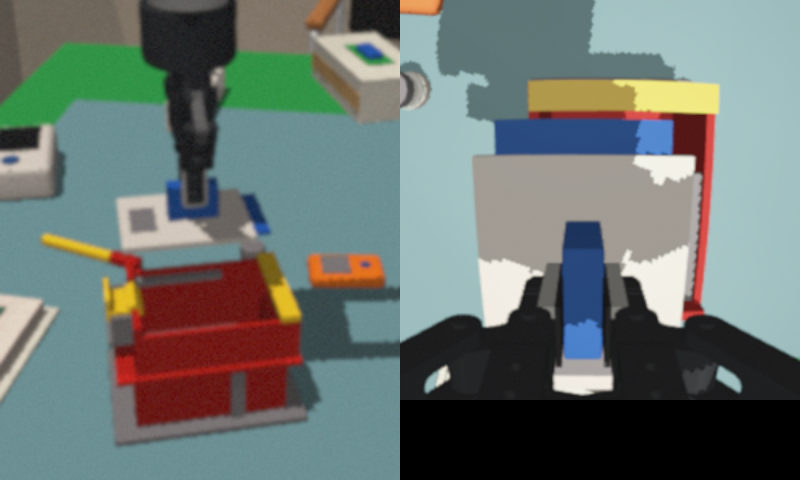

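The lid is held level and well above the box. Now I'll centre it over the box and measure ledge and lip in the wrist view by code.

```bash
cat >> h.py <<'E'
def wback(uv,z,k):
    c,rr,t=k; uv=np.atleast_2d(uv).astype(float)-[c["cx"],c["cy"]]; q=np.hypot(*uv.T); th=q/c["fx"]
    d=np.c_[uv*(np.sin(th)/q)[:,None],np.cos(th)]@rr; o=-rr.T@t; return o+d*((z-o[2])/d[:,2])[:,None]
def big(m):
    n,lab,st,ce=cv2.connectedComponentsWithStats(m.astype(np.uint8)); i=1+np.argmax(st[1:,4]); return (lab==i).astype(np.uint8)
def wrect(im,k,lo,hi,z,rows):
    h=cv2.cvtColor(im,cv2.COLOR_BGR2HSV); m=cv2.inRange(h,lo,hi)>0; m[rows[1]:]=0; m[:rows[0]]=0
    m=big(m); c=cv2.findContours(m,0,cv2.CHAIN_APPROX_NONE)[0][0][:,0]
    r=cv2.minAreaRect(wback(c,z,k)[:,:2].astype(np.float32)); return np.round(r[0],1),np.round(r[1],1),round(r[2],1)
def st():
    s=readout.get_state(); r=R.from_quat(s["eef_rot"][[1,2,3,0]]).as_matrix()
    print("t",s["clock"],"p",s["ee_pos"].round(1),"yaw",round(np.degrees(np.arctan2(r[1,0],r[0,0]))%360,2),"F",s["wrist_force"].round(1),"T",s["wrist_torque"].round(2),"w",round(s["width"],3)); return s,r
E
python3 -m handwheel '[{"travel":[-0.008,0.021,0.01],"yaw":0,"grip":0.005},{"travel":[0,0,0],"yaw":0,"grip":0.005},{"travel":[0,0,0],"yaw":0,"grip":0.005}]'
python3 - <<'E'
from h import *
s,r=st(); k=cal("wrist"); im=vision.grab_frame("wrist"); cv2.imwrite("pics/w8.png",im)
print("ledge",wrect(im,k,(18,90,90),(38,255,255),110.5,(0,240)))
print("lip",wrect(im,k,(98,140,60),(125,255,255),s["ee_pos"][2]+5.8+3,(0,158)))
t=vision.grab_frame("top"); cv2.imwrite("pics/t8.png",t)
E
```

```text
clock: 9.12
ee_pos: [566.5, 196.3, 153.6]
eef_rot: [-0.0, -0.16, 0.987, -0.0]
wrist_force: [0.4, 0.2, -0.9]
width: 0.154
t 9.125 p [566.5 196.3 153.6] yaw 198.47 F [ 0.4  0.2 -0.9] T [-0.01  0.02  0.02] w 0.154
ledge (array([489.2, 173.5]), array([ 17.4, 103.6]), 18.8)
lip (array([513.4, 180.9]), array([13.4, 69.3]), 18.6)
```

Sizes fit the model well (ledge 104, lip 70×14). Sideways error is 0.7 mm, yaw 0.2°, and the lip tip is about 9.6 mm clear of the ledge edge. Next I lower until the front edge rests on the raised corners, so the lid tilts lip down in a light grip.

```bash
python3 -m handwheel '[{"travel":[0.004,0.0007,0.02],"yaw":0,"grip":0.005},{"travel":[0,0,0.015],"yaw":0,"grip":0.005},{"travel":[0,0,0.004],"yaw":0,"grip":0.005},{"travel":[0,0,0],"yaw":0,"grip":0.005}]' 20
for i in 1 2; do :; done
python3 -m handwheel '[{"travel":[0,0,0.003],"yaw":0,"grip":0.005},{"travel":[0,0,0.0],"yaw":0,"grip":0.005}]'
python3 -m handwheel '[{"travel":[0,0,0.003],"yaw":0,"grip":0.005},{"travel":[0,0,0.0],"yaw":0,"grip":0.005}]'
python3 -m handwheel '[{"travel":[0,0,0.002],"yaw":0,"grip":0.005},{"travel":[0,0,0.0],"yaw":0,"grip":0.005}]'; python3 -c "from h import *; st()"
```

```text
clock: 9.72
ee_pos: [562.7, 195.7, 114.8]
eef_rot: [-0.0, -0.16, 0.987, -0.0]
wrist_force: [-0.1, -0.6, -0.9]
width: 0.154
clock: 9.98
ee_pos: [563.0, 195.9, 112.3]
eef_rot: [0.0, -0.16, 0.987, -0.0]
wrist_force: [0.2, -0.6, -0.9]
width: 0.154
clock: 10.22
ee_pos: [563.2, 195.9, 109.8]
eef_rot: [0.001, -0.16, 0.987, -0.0]
wrist_force: [-1.0, -0.8, 1.2]
width: 0.159
clock: 10.48
ee_pos: [563.5, 196.0, 108.3]
eef_rot: [0.001, -0.16, 0.987, -0.0]
wrist_force: [-2.0, -1.2, 4.3]
width: 0.159
t 10.475 p [563.5 196.  108.3] yaw 198.46 F [-2.  -1.2  4.3] T [-0.04  0.05  0.02] w 0.159
```

```bash
python3 -m handwheel '[{"travel":[0,0,0.002],"yaw":0,"grip":0.005},{"travel":[0,0,0.0],"yaw":0,"grip":0.005}]'
python3 -m handwheel '[{"travel":[0,0,0.002],"yaw":0,"grip":0.005},{"travel":[0,0,0.0],"yaw":0,"grip":0.005}]'
python3 -c "
from h import *
s,r=st(); k=cal('wrist'); im=vision.grab_frame('wrist'); cv2.imwrite('pics/w9.png',im)
print(wrect(im,k,(98,140,60),(125,255,255),s['ee_pos'][2]+5.8+3,(0,158)))
"
```

```text
clock: 10.72
ee_pos: [563.4, 196.0, 106.2]
eef_rot: [0.001, -0.16, 0.987, -0.0]
wrist_force: [-1.8, -0.8, 4.7]
width: 0.157
clock: 10.98
ee_pos: [563.3, 195.9, 104.2]
eef_rot: [0.001, -0.16, 0.987, -0.0]
wrist_force: [-2.8, -1.1, 4.8]
width: 0.154
t 10.975 p [563.3 195.9 104.2] yaw 198.46 F [-2.8 -1.1  4.8] T [-0.04  0.12 -0.03] w 0.154
(array([512.5, 181.1]), array([11.3, 67.6]), 19.0)
```

```bash
python3 -m handwheel '[{"travel":[0,0,0.002],"yaw":0,"grip":0.005},{"travel":[0,0,0.0],"yaw":0,"grip":0.005}]'
python3 - <<'E'
from h import *
s,r=st(); k=cal('wrist'); im=vision.grab_frame('wrist'); cv2.imwrite('pics/w10.png',im)
b=vision.grab_frame("side")
for z in(90,93,96,99,102,105): print(z,wrect(im,k,(98,140,60),(125,255,255),z,(0,165)))
print("ledge",wrect(im,k,(18,90,90),(38,255,255),110.5,(0,240)))
cv2.imwrite("pics/c10.png",np.hstack([cv2.resize(b[150:310,230:380],(400,427),interpolation=2),cv2.resize(im[40:300,195:440],(400,427))]))
E
```

```text
clock: 11.28
ee_pos: [563.2, 195.8, 102.1]
eef_rot: [0.001, -0.16, 0.987, -0.0]
wrist_force: [-2.6, -2.3, 5.8]
width: 0.154
t 11.275 p [563.2 195.8 102.1] yaw 198.46 F [-2.6 -2.3  5.8] T [-0.12  0.14 -0.04] w 0.154
90 (array([516.4, 182.4]), array([14.1, 75.6]), 18.5)
93 (array([516.1, 182.3]), array([13.9, 74.4]), 18.5)
96 (array([515.8, 182.2]), array([13.6, 73.1]), 18.5)
99 (array([515.5, 182.1]), array([13.4, 71.9]), 18.5)
102 (array([515.2, 182. ]), array([13.2, 70.7]), 18.5)
105 (array([514.8, 181.8]), array([12.9, 69.4]), 18.5)
ledge (array([488.9, 173.5]), array([ 17.1, 104.3]), 18.5)
```

View pics/c10.png

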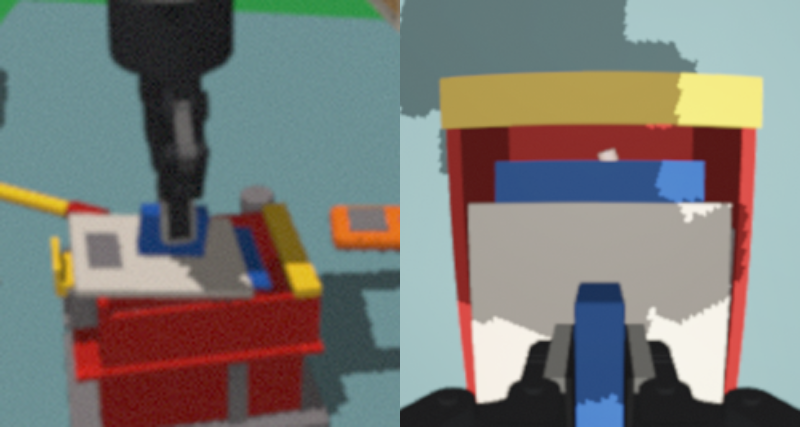

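The side view shows the lid tilted, with the lip (blue, at 250,258) lower than and in front of the ledge at (290,250). The wrist view shows it centred between the walls. The tip is about 12 mm from the ledge edge, so now I slide it in by feel.

```bash
python3 -m handwheel '[{"travel":[0.004,0.0003,0],"yaw":0,"grip":0.005},{"travel":[0.004,0,0.0008],"yaw":0,"grip":0.005},{"travel":[0.003,0,0.0008],"yaw":0,"grip":0.005},{"travel":[0,0,0],"yaw":0,"grip":0.005}]'
python3 -m handwheel '[{"travel":[0.003,0,0],"yaw":0,"grip":0.005},{"travel":[0.002,0,0],"yaw":0,"grip":0.005},{"travel":[0,0,0],"yaw":0,"grip":0.005}]'
python3 -m handwheel '[{"travel":[0.002,0,0],"yaw":0,"grip":0.005},{"travel":[0,0,0],"yaw":0,"grip":0.005}]'
python3 -c "
from h import *
s,r=st(); print('tool F',r.T@s['wrist_force'])
k=cal('wrist'); im=vision.grab_frame('wrist'); cv2.imwrite('pics/w11.png',im)
print(wrect(im,k,(98,140,60),(125,255,255),102,(0,165)))"
```

```text
clock: 11.88
ee_pos: [552.0, 192.6, 99.4]
eef_rot: [-0.0, -0.16, 0.987, 0.0]
wrist_force: [1.8, -1.3, 3.4]
width: 0.156
clock: 12.25
ee_pos: [546.5, 190.9, 98.8]
eef_rot: [-0.001, -0.16, 0.987, -0.0]
wrist_force: [-0.3, -0.1, 1.1]
width: 0.157
clock: 12.5
ee_pos: [543.9, 190.1, 98.1]
eef_rot: [-0.002, -0.16, 0.987, -0.0]
wrist_force: [0.2, 0.4, -2.2]
width: 0.159
t 12.5 p [543.9 190.1  98.1] yaw 198.46 F [ 0.2  0.4 -2.2] T [0.02 0.02 0.03] w 0.159
tool F [-0.32095013  0.34867807  2.22183096]
(array([500.4, 177.7]), array([ 4. , 68.1]), 18.8)
```

```bash
for c in 1; do :; done
python3 -m handwheel '[{"travel":[0.0015,0,-0.001],"yaw":0,"grip":0.005},{"travel":[0,0,0],"yaw":0,"grip":0.005}]'; python3 -c "from h import *; st()"
python3 -m handwheel '[{"travel":[0.0015,0,0],"yaw":0,"grip":0.005},{"travel":[0,0,0],"yaw":0,"grip":0.005}]'; python3 -c "from h import *; st()"
python3 -m handwheel '[{"travel":[0.001,0,0],"yaw":0,"grip":0.005},{"travel":[0,0,0],"yaw":0,"grip":0.005}]'; python3 -c "from h import *; st()"
```

```text
clock: 12.8
ee_pos: [543.8, 189.9, 100.2]
eef_rot: [-0.0, -0.16, 0.987, -0.0]
wrist_force: [0.4, -0.9, -1.8]
width: 0.153
t 12.8 p [543.8 189.9 100.2] yaw 198.46 F [ 0.4 -0.9 -1.8] T [0.04 0.01 0.06] w 0.153
clock: 13.05
ee_pos: [542.6, 189.4, 100.4]
eef_rot: [-0.0, -0.16, 0.987, -0.0]
wrist_force: [0.2, -1.1, -0.9]
width: 0.154
t 13.05 p [542.6 189.4 100.4] yaw 198.46 F [ 0.2 -1.1 -0.9] T [-0.02 -0.01  0.03] w 0.154
clock: 13.3
ee_pos: [541.7, 189.1, 100.4]
eef_rot: [-0.0, -0.16, 0.987, -0.0]
wrist_force: [0.1, -0.5, -2.5]
width: 0.155
t 13.3 p [541.7 189.1 100.4] yaw 198.46 F [ 0.1 -0.5 -2.5] T [-0.04  0.06 -0.03] w 0.155
```

```bash

python3 -m handwheel '[{"travel":[0.001,0,0],"yaw":0,"grip":0.005},{"travel":[0,0,0],"yaw":0,"grip":0.005}]' | sed -n '2p;4p'
python3 -m handwheel '[{"travel":[0.001,0,0],"yaw":0,"grip":0.005},{"travel":[0,0,0],"yaw":0,"grip":0.005}]'| sed -n '2p;4p'
python3 -m handwheel '[{"travel":[0.001,0,0],"yaw":0,"grip":0.005},{"travel":[0,0,0],"yaw":0,"grip":0.005}]'| sed -n '2p;4p'
python3 -m handwheel '[{"travel":[0.001,0,0],"yaw":0,"grip":0.005},{"travel":[0,0,0],"yaw":0,"grip":0.005}]'| sed -n '2p;4p'
```

```text
ee_pos: [540.7, 188.8, 100.4]
wrist_force: [-0.4, -1.1, -0.9]
ee_pos: [540.4, 188.7, 100.6]
wrist_force: [1.7, 0.0, -1.8]
ee_pos: [540.2, 188.6, 100.9]
wrist_force: [4.1, 1.7, -3.2]
ee_pos: [540.0, 188.6, 101.3]
wrist_force: [5.3, 2.3, -2.9]
```

The lip meets the back wall at 24 mm of travel, where geometry predicted 23, with about 6 N. Now lower the front edge onto the catch, keeping the push, then release.

```bash

python3 -m handwheel '[{"travel":[0,0,0.0015],"yaw":0,"grip":0.005},{"travel":[0,0,0],"yaw":0,"grip":0.005}]' | sed -n '1,2p;4p'
python3 -m handwheel '[{"travel":[0,0,0.0015],"yaw":0,"grip":0.005},{"travel":[0,0,0],"yaw":0,"grip":0.005}]'| sed -n '2p;4p'
python3 -m handwheel '[{"travel":[0,0,0.0015],"yaw":0,"grip":0.005},{"travel":[0,0,0],"yaw":0,"grip":0.005}]'| sed -n '2p;4p'
python3 - <<'E'
from h import *
s,r=st(); k=cal('wrist'); im=vision.grab_frame('wrist'); cv2.imwrite('pics/w12.png',im)
print(wrect(im,k,(98,140,60),(125,255,255),102,(0,165))); print("ledge",wrect(im,k,(18,90,90),(38,255,255),110.5,(0,240)))
E
```

```text
clock: 14.55
ee_pos: [540.2, 188.5, 100.3]
wrist_force: [4.5, 1.7, -1.2]
ee_pos: [540.3, 188.4, 98.9]
wrist_force: [4.6, 2.4, -0.4]
ee_pos: [540.3, 188.3, 97.4]
wrist_force: [4.6, 1.6, 1.0]
t 15.05 p [540.3 188.3  97.4] yaw 198.46 F [4.6 1.6 1. ] T [ 0.4  -0.94  0.06] w 0.159Traceback (most recent call last):
  File "<stdin>", line 3, in <module>
  File "h.py", line 19, in wrect
    m=big(m); c=cv2.findContours(m,0,cv2.CHAIN_APPROX_NONE)[0][0][:,0]
  File "h.py", line 16, in big
    n,lab,st,ce=cv2.connectedComponentsWithStats(m.astype(np.uint8)); i=1+np.argmax(st[1:,4]); return (lab==i).astype(np.uint8)
                                                                          ~~~~~~~~~^^^^^^^^^^
    return _wrapfunc(a, 'argmax', axis=axis, out=out, **kwds)
    return bound(*args, **kwds)
ValueError: attempt to get argmax of an empty sequence
```

```bash

python3 -m handwheel '[{"travel":[0,0,0.0015],"yaw":0,"grip":0.005},{"travel":[0,0,0],"yaw":0,"grip":0.005}]'| sed -n '2p;4p'
python3 -m handwheel '[{"travel":[0,0,0.0015],"yaw":0,"grip":0.005},{"travel":[0,0,0],"yaw":0,"grip":0.005}]'| sed -n '2p;4p'
```

```text
ee_pos: [540.3, 188.3, 95.9]
wrist_force: [5.7, 1.5, 0.1]
ee_pos: [540.4, 188.3, 95.4]
wrist_force: [3.7, 1.7, 5.9]
```

```bash

python3 -m handwheel '[{"travel":[0,0,0],"yaw":0,"grip":0.02},{"travel":[0,0,0],"yaw":0,"grip":0.035},{"travel":[0,0,0],"yaw":0,"grip":0.035},{"travel":[0,0,0],"yaw":0,"grip":0.035},{"travel":[0,0,-0.03],"yaw":0,"grip":0.035},{"travel":[0,0,-0.04],"yaw":0,"grip":0.01},{"travel":[0,0,0],"yaw":0,"grip":0},{"travel":[0,0,0],"yaw":0,"grip":0}]'
python3 - <<'E'
from h import *
s,r=st(); k=cal('wrist'); im=vision.grab_frame('wrist'); cv2.imwrite('pics/w13.png',im); b=vision.grab_frame("side"); cv2.imwrite("pics/s13.png",b)
cv2.imwrite("pics/c13.png",np.hstack([cv2.resize(b[150:310,230:380],(400,427),interpolation=2),cv2.resize(im[40:340,160:480],(400,427))]))
h=cv2.cvtColor(im,cv2.COLOR_BGR2HSV); m=cv2.inRange(h,(98,140,60),(125,255,255)); m[300:]=0
print("ridge top~",wrect(im,k,(98,140,60),(125,255,255),140,(0,300)),"ledge",wrect(im,k,(18,90,90),(38,255,255),110.5,(0,240)))
E
```

```text
clock: 16.6
ee_pos: [537.4, 187.8, 162.3]
eef_rot: [-0.001, -0.16, 0.987, -0.0]
wrist_force: [-0.8, -0.0, -0.3]
width: -0.005
t 16.6 p [537.4 187.8 162.3] yaw 198.46 F [-0.8 -0.  -0.3] T [-0.03 -0.04  0.02] w -0.005
ridge top~ (array([532.2, 187.6]), array([32.4, 12. ]), 18.5) ledge (array([488.2, 173.6]), array([ 18.1, 103.3]), 18.1)
```

View pics/c13.png

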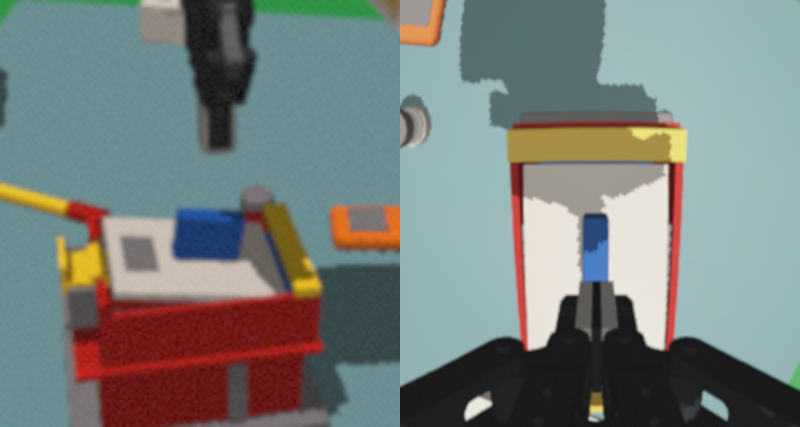

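The lid is hooked under the ledge, with its front edge resting on the catch ramp (side view, yellow catch at (85,265)). The fingers are shut and clear. Next, move over the thumb pad and press by feel.

```bash

python3 -m handwheel '[{"travel":[-0.049,0,0],"yaw":0,"grip":0},{"travel":[0,0,0.03],"yaw":0,"grip":0},{"travel":[0,0,0.022],"yaw":0,"grip":0},{"travel":[0,0,0.006],"yaw":0,"grip":0},{"travel":[0,0,0],"yaw":0,"grip":0}]'
python3 -m handwheel '[{"travel":[0,0,0.003],"yaw":0,"grip":0},{"travel":[0,0,0],"yaw":0,"grip":0}]'| sed -n '2p;4p'
python3 -m handwheel '[{"travel":[0,0,0.003],"yaw":0,"grip":0},{"travel":[0,0,0],"yaw":0,"grip":0}]'| sed -n '2p;4p'
python3 -m handwheel '[{"travel":[0,0,0.002],"yaw":0,"grip":0},{"travel":[0,0,0],"yaw":0,"grip":0}]'| sed -n '2p;4p'
```

```text
clock: 17.32
ee_pos: [583.7, 203.2, 103.9]
eef_rot: [-0.001, -0.16, 0.987, -0.0]
wrist_force: [0.2, 0.4, -0.8]
width: -0.001
ee_pos: [584.9, 203.5, 102.7]
wrist_force: [-0.1, 0.4, -0.0]
ee_pos: [584.3, 203.4, 98.8]
wrist_force: [0.5, 0.3, -0.8]
ee_pos: [584.3, 203.4, 96.7]
wrist_force: [1.2, 0.8, -0.3]
```

```bash

python3 -m handwheel '[{"travel":[0,0,0.002],"yaw":0,"grip":0},{"travel":[0,0,0],"yaw":0,"grip":0}]'| sed -n '2p;4p'
python3 -m handwheel '[{"travel":[0,0,0.002],"yaw":0,"grip":0},{"travel":[0,0,0],"yaw":0,"grip":0}]'| sed -n '2p;4p'
python3 -m handwheel '[{"travel":[0,0,0.0015],"yaw":0,"grip":0},{"travel":[0,0,0],"yaw":0,"grip":0}]'| sed -n '2p;4p'
python3 -m handwheel '[{"travel":[0,0,0.0015],"yaw":0,"grip":0},{"travel":[0,0,0],"yaw":0,"grip":0}]'| sed -n '2p;4p'
```

```text
ee_pos: [584.2, 203.4, 94.6]
wrist_force: [-0.5, -0.3, -0.2]
ee_pos: [584.3, 203.3, 92.6]
wrist_force: [-0.8, 0.2, -0.2]
ee_pos: [584.3, 203.4, 91.2]
wrist_force: [-1.1, -0.7, -0.9]
ee_pos: [584.3, 203.4, 89.7]
wrist_force: [-0.3, -0.2, 0.1]
```

```bash

python3 -m handwheel '[{"travel":[0,0,0.002],"yaw":0,"grip":0},{"travel":[0,0,0],"yaw":0,"grip":0}]'| sed -n '2p;4p'
python3 -m handwheel '[{"travel":[0,0,0.002],"yaw":0,"grip":0},{"travel":[0,0,0],"yaw":0,"grip":0}]'| sed -n '2p;4p'
python3 - <<'E'
from h import *
s,r=st(); b=vision.grab_frame("side"); cv2.imwrite("pics/s14.png",b)
p=s["ee_pos"]
# finger column: dark/grey profile along the projected finger line vs pad
for z in range(80,150,5):
    u=proj("side",[p[0],p[1],z])[0]; x,y=np.int32(u.round()); print(z,(x,y),b[y,x-1:x+2].mean(0).round())
E
```

```text
ee_pos: [584.5, 203.4, 87.8]
wrist_force: [0.1, 0.3, 0.5]
ee_pos: [584.8, 203.5, 86.1]
wrist_force: [0.7, 0.7, 0.9]
t 19.575 p [584.8 203.5  86.1] yaw 198.46 F [0.7 0.7 0.9] T [ 0.09 -0.08 -0.02] w -0.004
80 (np.int32(284), np.int32(260)) [173. 184. 194.]
85 (np.int32(284), np.int32(258)) [186. 198. 207.]
90 (np.int32(284), np.int32(255)) [172. 184. 193.]
95 (np.int32(284), np.int32(253)) [153. 161. 170.]
100 (np.int32(284), np.int32(251)) [93. 92. 96.]
105 (np.int32(283), np.int32(248)) [78. 78. 81.]
110 (np.int32(283), np.int32(246)) [66. 67. 67.]
115 (np.int32(283), np.int32(244)) [32. 33. 32.]
120 (np.int32(283), np.int32(241)) [32. 31. 31.]
125 (np.int32(283), np.int32(239)) [38. 34. 37.]
130 (np.int32(283), np.int32(237)) [36. 33. 33.]
135 (np.int32(283), np.int32(234)) [36. 33. 32.]
140 (np.int32(283), np.int32(232)) [33. 31. 32.]
145 (np.int32(283), np.int32(229)) [40. 38. 38.]
```

```bash

python3 -m handwheel '[{"travel":[0,0,0.0015],"yaw":0,"grip":0},{"travel":[0,0,0],"yaw":0,"grip":0}]'| sed -n '2p;4p'
python3 -m handwheel '[{"travel":[0,0,0.0015],"yaw":0,"grip":0},{"travel":[0,0,0],"yaw":0,"grip":0}]'| sed -n '2p;4p'
python3 -m handwheel '[{"travel":[0,0,0.0015],"yaw":0,"grip":0},{"travel":[0,0,0],"yaw":0,"grip":0}]'| sed -n '2p;4p'
```

```text
ee_pos: [584.9, 203.5, 84.7]
wrist_force: [0.6, -0.4, 1.6]
ee_pos: [585.1, 203.6, 83.9]
wrist_force: [0.1, 0.6, 5.3]
ee_pos: [585.3, 203.7, 82.3]
wrist_force: [0.7, 1.1, 4.7]
```

```bash

python3 -m handwheel '[{"travel":[0,0,0.0015],"yaw":0,"grip":0},{"travel":[0,0,0],"yaw":0,"grip":0}]'| sed -n '2p;4p'
python3 -m handwheel '[{"travel":[0,0,0.0015],"yaw":0,"grip":0},{"travel":[0,0,0],"yaw":0,"grip":0}]'| sed -n '2p;4p'
python3 -m handwheel '[{"travel":[0,0,0.0015],"yaw":0,"grip":0},{"travel":[0,0,0],"yaw":0,"grip":0}]'| sed -n '2p;4p'
python3 -m handwheel '[{"travel":[0,0,0.0015],"yaw":0,"grip":0},{"travel":[0,0,0],"yaw":0,"grip":0}]'| sed -n '2p;4p'
```

```text
ee_pos: [585.6, 203.7, 80.7]
wrist_force: [2.1, 0.3, 5.3]
ee_pos: [584.9, 203.5, 78.7]
wrist_force: [2.0, 0.5, 4.3]
ee_pos: [585.0, 203.5, 78.6]
wrist_force: [-0.9, 0.4, 11.3]
ee_pos: [584.9, 203.5, 78.6]
wrist_force: [-4.1, -1.2, 17.4]
```

```bash

python3 -m handwheel '[{"travel":[0,0,0.001],"yaw":0,"grip":0},{"travel":[0,0,0],"yaw":0,"grip":0},{"travel":[0,0,0],"yaw":0,"grip":0}]'| sed -n '2p;4p'
python3 -m handwheel '[{"travel":[0,0,-0.01],"yaw":0,"grip":0},{"travel":[0,0,-0.03],"yaw":0,"grip":0},{"travel":[0,0,-0.06],"yaw":0,"grip":0},{"travel":[0.06,0,-0.03],"yaw":0,"grip":0},{"travel":[0.06,0,0],"yaw":0,"grip":0},{"travel":[0.06,0,0],"yaw":0,"grip":0},{"travel":[0,0,0],"yaw":0,"grip":0}]'
python3 - <<'E'
from h import *
st(); b=vision.grab_frame("side"); t=vision.grab_frame("top"); cv2.imwrite("pics/s15.png",b); cv2.imwrite("pics/t15.png",t)
a=np.radians(18.45); L=np.array([[np.cos(a),-np.sin(a),0],[np.sin(a),np.cos(a),0],[0,0,1]])
# grey thumb pad & ridge in side/top
for n,im,o in(("side",b,cv2.imread("pics/s13.png")),("top",t,cv2.imread("pics/t8.png"))):
    for nm,i in(("now",im),("before",o)):
        h=cv2.cvtColor(i,cv2.COLOR_BGR2HSV); m=cv2.inRange(h,(98,140,40),(125,255,255))
        roi=(230,200,380,280) if n=="side" else (195,130,300,235)
        mm=np.zeros_like(m); mm[roi[1]:roi[3],roi[0]:roi[2]]=m[roi[1]:roi[3],roi[0]:roi[2]]
        if mm.any(): c=cv2.boundingRect(big(mm>0)); print(n,nm,"ridge bbox",c)
        m=(h[...,1]<60)&(h[...,2]>60)&(h[...,2]<140); mm=np.zeros_like(m); r2=(262,225,300,265); mm[r2[1]:r2[3],r2[0]:r2[2]]=m[r2[1]:r2[3],r2[0]:r2[2]]
        if n=="side": c=cv2.boundingRect(big(mm)); print(n,nm,"pad bbox",c)
for org in([552,194,100],):
    for q in([36,0,5],[25,-20,5],[47,20,5],[-30,7,38],[14,7,38],[14,7,5],[56,44,5],[56,-44,5]): print(q,proj("side",L@q+org).round(1),proj("top",L@q+org).round(1))
E
```

```text
ee_pos: [585.0, 203.5, 78.5]
wrist_force: [-6.8, -1.4, 21.7]
clock: 22.62
ee_pos: [410.4, 146.4, 198.7]
eef_rot: [-0.005, -0.16, 0.987, -0.0]
wrist_force: [-0.4, 0.1, -0.6]
width: -0.002
t 22.625 p [410.4 146.4 198.7] yaw 198.45 F [-0.4  0.1 -0.6] T [-0.06 -0.02  0.03] w -0.002
side now ridge bbox (294, 229, 24, 19)
side now pad bbox (275, 243, 13, 13)
side before ridge bbox (296, 228, 25, 19)
side before pad bbox (276, 239, 13, 12)
top now ridge bbox (226, 173, 15, 25)
top before ridge bbox (222, 192, 34, 17)
[36, 0, 5] [[282.5 249. ]] [[228.1 165.7]]
[25, -20, 5] [[287.4 242. ]] [[240.2 168. ]]
[47, 20, 5] [[277.4 256.3]] [[216.1 163.5]]
[-30, 7, 38] [[320.1 231.7]] [[231.  199.1]]
[14, 7, 38] [[295.  234.2]] [[223.8 175.5]]
[14, 7, 5] [[295.4 249.9]] [[228.  178.1]]
[56, 44, 5] [[273.4 265.3]] [[202.4 162.9]]
[56, -44, 5] [[269.1 236.5]] [[247.6 148.3]]
```

```bash
python3 - <<'E'
from h import *
for f,cam in(("top0","top"),("t15","top"),("side0","side"),("s15","side")):
    im=cv2.imread(f"pics/{f}.png"); h=cv2.cvtColor(im,cv2.COLOR_BGR2HSV); m=cv2.inRange(h,(18,150,90),(36,255,255))
    for nm,roi in (("catch",(200,130,245,165)),("ledge",(205,195,290,240))) if cam=="top" else (("catch",(245,230,275,275)),("ledge",(325,220,355,275))):
        mm=np.zeros_like(m); mm[roi[1]:roi[3],roi[0]:roi[2]]=m[roi[1]:roi[3],roi[0]:roi[2]]; g=big(mm>0); ys,xs=np.nonzero(g); print(f,nm,cv2.boundingRect(g),len(xs),xs.mean().round(1),ys.mean().round(1))
a=cv2.imread("pics/top0.png"); b=cv2.imread("pics/t15.png"); d=(cv2.absdiff(a,b).max(2)>50).astype(np.uint8)
n,l,s,c=cv2.connectedComponentsWithStats(d); print([tuple(map(int,x)) for x in s[1:] if x[4]>40])
# lid level check: side view white plate front edge fit
st()
E
```

```text
top0 catch (212, 139, 22, 18) 282 222.8 147.4
top0 ledge (217, 205, 57, 26) 562 244.9 217.2
t15 catch (212, 139, 23, 18) 289 222.9 147.2
t15 ledge (217, 205, 57, 21) 472 248.2 215.8
side0 catch (252, 240, 20, 20) 242 260.8 249.1
side0 ledge (328, 226, 22, 35) 347 338.4 243.6
s15 catch (252, 240, 18, 19) 225 260.3 249.2
s15 ledge (328, 226, 22, 35) 316 338.8 243.4
[(204, 147, 64, 72, 2959), (413, 184, 59, 70, 2254), (61, 223, 219, 177, 20042), (266, 275, 92, 125, 5443)]
t 22.725 p [416.6 147.5 201.6] yaw 198.44 F [0.4 1.2 1.3] T [ 0.03 -0.04 -0.01] w 0.004
```

The catch is back at its starting position over the lid, the box hasn't moved, and the only changes in the top view are the lid and the arm. Handing in.

```bash
python3 -c "
from bench import ticket; print(ticket.hand_in())"
```

```text
the job is handed in; nothing more can be done
None
```

The sharps box is closed: the lid is hooked under the ledge, pressed past the catch and let go. I handed in after about 22.7 s of robot time, with the arm clear of everything.

**What I did:**
- **Tilt:** I pinched the ridge, carried the lid over the box and rested its front edge on the raised corners, at about 5–6 N. That tilted it lip down in the grip.
- **Hook:** I slid the lip under the ledge until it met the back wall, at about 6 N. This took 24 mm of travel, where geometry predicted 23 mm.
- **Close:** I lowered the front edge onto the catch and opened the gripper. I then pressed the thumb pad with shut fingers. The catch gave way at about 5 N, and the lid met the solid rails. The highest force I read was 22 N straight down, about 23 N in all, under the 35 N limit.

**Last checks:**
- **Pad height:** In the side view the pad dropped about 4 pixels, to within half a pixel of where a fully home lid should be.
- **Catch and box:** The catch is within half a pixel of where it was at the start, now over the lid. The box has not moved.
- **Other things:** The top view shows changes only at the lid and the arm.

**What disagreed:**
- **Fingertips:** The real fingertips sat about 20–28 mm higher than the given tool data says, so my first grasp closed above the ridge on nothing. I corrected this from the cameras and by touch.
- **Press travel:** The pad moved about 7.5 mm from first felt contact to solid, slightly less than the 9 mm I estimated.
- **Final state:** I checked it by pixel measurements, because I had used all 12 picture views.

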